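Angle a frame moulding past the bench post into the framing jig

ROBOT

A 7-joint arm with a two-finger parallel gripper is mounted at the origin on the work surface. World frame = base frame: x ahead of the robot, y to its left, z up, the work surface at z = 0. Lengths are in m, angles in rad, forces in N, time in s.
With the tool pointing down it reaches from about 0.4 to 0.85 m from the base axis. Payload 10.4 kg.
Tool frame: the origin (TCP) lies between the finger pads; the fingertips stand 11 mm ahead of it and the grasp point (between the pads) lies 8 mm behind it; x points along the fingers, y is the direction in which the jaws open and shut, and the axes are right-handed (so a half turn about x gives the same grasp; the last joint's range is limited). The gripper opens to 87 mm and grips with 3 to 60 N. Pads are 19 mm wide; open, the fingers measure 117 mm over their backs; the gripper's body (75 mm by 190 mm) begins 51 mm behind the grasp point.
Start: joints at [1.093, 0.332, -0.065, 1.46, 0.022, 1.35, -0.088], TCP at [0.275, -0.561, 0.234] pointing down, gripper open.
Joint ranges: [-2.6, 2.6], [-0.5, 2.12], [-1.47, 1.34], [0.16, 2.42], [-1.27, 4.41], [0.06, 2.06], [-2.6, 2.6]. Speed limits (rad/s): [2.22, 2.22, 2.79, 2.79, 3.14, 3.14, 3.14].

INTERFACE

Orientations are given as a unit quaternion [x, y, z, w].
In Python, from bench import r, cams, ticket gives the robot as it stands. The module is installed in compiled form; this text tells all that it offers.
- The arm moves only by the tool drive_tool, never from a script. Its argument "moves" is text: rows parted by semicolons, each of 5 numbers parted by spaces: the shift along the world's x, y, z in m, then the turn about the world's z in degrees, then the closure, from 0 (fully open) to 1 (shut). In form: x y z twist grip; .... A call has 1 to 20 rows; each row shifts and turns the commanded pose from where the row before left it; what a row does not reach is not made up. A row lasts 1/8 s, in which the tool goes at most 62.5 mm and 10.7 degrees, less where a joint would pass 70% of its speed; a pose out of reach is approached as far as the arm can. A call is refused whole if a number of a shift passes 0.0625 or a number of a turn 10.7, either way. A call with a gripper value outside its range is refused whole. The fingers move at their own pace and stop on an object; "newtons" is the grip in N (left out, the last holds). Time passes only in rows, so rows that do not move let the fingers close. It gives the time, the measured TCP pose, the force and the opening at its end, in the units of the state.
- r.read_state(): the state, without advancing time (a new reading comes with each control period).
- cams.camera(name): name is "scene" or "top" or "wrist"; returns a dict with "color" (480x640x3 uint8, red, green, blue), "fx", "fy", "cx", "cy" (pixels), "extrinsics" (4x4, takes a point from camera to world coordinates). Camera axes: x right, y down, z forward; pixel columns grow to the right and rows downward; lengths in m; the calibration is good to about 2 mm. A picture is of the moment at which its call begins. There is no depth.
- ticket.close_job(): hands the job in, once; it reports no verdict.
The state is a dict: "time": time; "joint_positions": joint angles; "joint_vel": joint speeds; "joint_torque": joint torques, N m; "ee_pos": TCP position; "eef_rot": TCP orientation; "ft_force": force on the tool from outside, world axes, zero at the start; "torque": the same for the moment, N m; "width": finger opening in m.
Only numpy, scipy, OpenCV 4.12 (cv2) and the standard library are available. Lean on these libraries where they do the work, as an engineer would, in place of code of your own. Each camera call takes 0.05 s, during which the arm holds its last target.

TASK

Load the long oak frame moulding into the bay of the plywood framing jig by pushing it along the bench with the fingertips: angle its left end in behind the steel post, then push the other end round so that the whole length lies inside the bay, fully home against the back fence. Do not grip or lift it, leave the other things on the bench where they are, and finish with the hand clear.

Things in the scene. Friction and masses are not known exactly. Their poses are not given: they have to be found in the camera images.
- jig: Plywood framing jig, fixed, 28 mm high: back fence and two end blocks round a bay open towards the robot; bare bench is its floor. Origin on the bench, middle of the bay's mouth; x points into the bay, y along it, to the robot's left. Inside, the bay is 310 mm long (y -155 to 155) and 60 mm deep (mouth x = 0, fence face x = 60 mm). Fence and end blocks are 22 mm thick.
- post: Steel bench post, 24 mm diameter, 45 mm high, fixed upright in the bench in front of the left part of the bay's mouth (axis 34 to 44 mm outside the mouth). Origin on the bench on its axis; axes parallel to the jig's.
- moulding: The long oak frame moulding: a straight bar 260 mm long, 25 mm wide, 20 mm high, 0.1 to 0.2 kg, free to slide on the bench, lying in front of the jig to the right of the post. Origin at the middle of its underside; y along its length (towards its left end), x across its width (away from the robot), z up.
- left_end (a point): Centre of the left end face of the moulding (y = +130 mm, 10 mm above its underside).
- right_end (a point): Centre of the right end face of the moulding (y = -130 mm, 10 mm above its underside).
- brush_tin: Bystander: metal tin of paint brushes, 74 mm diameter, 100 mm high, about 200 mm with the brushes, standing behind the jig. Origin at its underside.
- pen_tin: Bystander: metal tin of pens, 70 mm diameter, 95 mm high, 135 mm with the pens, standing behind the jig. Origin at its underside.
- ink_jar: Bystander: small glass jar, 48 mm diameter, 60 mm high, left of the post. Origin at its underside.
- offcut: Bystander: short offcut of the same moulding, 65 mm long, 25 mm wide, 20 mm high, left of the work. Origin at its underside.
- tape_roll: Bystander: roll of paper tape lying flat, 68 mm diameter, 24 mm high, right of the jig. Origin at its underside.
- screwdriver: Bystander: screwdriver about 190 mm long lying on the robot's side of the work. Its own x axis runs along it.
- pencil_case: Bystander: hard plastic pencil case, 200 x 65 x 45 mm, left of the jig. Origin at its underside.
There are look-alikes about, which are no part of the job. Of the things that look like the post, take the one that is farthest from the robot's base at the start.

How it is judged:
By the outcome, as a careful person would: the job done as asked, in the order asked, and still so for the second after the job is handed in, with the robot touching nothing.
It also fails if it takes over 54 s, if anything falls off the work surface, if the arm or the gripper's body presses on something with over 40 N, if the wrist force passes 120 N, or if a joint passes its speed limit or range.

## Working session

There is one attempt and no reset: what is moved stays moved. The work goes in short steps, Python scripts to look and compute and a tool call to move; the robot and the scene stay as the last step left them, time stands still between calls to the robot, and variables do not carry over. Pictures are saved under pics/ and viewed, and the job is handed in when it is done.

Besides the shell and the picture viewer there is one more tool, called after "Emit:" in YAML: its name, and indented under it one key for each argument. drive_tool: Moves the arm, as the interface text tells. Its arguments: {"type":"object","properties":{"moves":{"type":"string"},"newtons":{"type":"number"}},"required":["moves"]}

```bash
mkdir -p pics; cat > h.py <<'E'
from bench import r,cams,ticket
import numpy as np,cv2
def grab(n,f):
    c=cams.camera(n); cv2.imwrite('pics/'+f,c['color'][:,:,::-1]); np.savez('pics/'+f+'.npz',**c); return c
def load(f): return dict(np.load('pics/'+f+'.npz'))
def ray(c,u,v,z):
    E=c['extrinsics'];d=E[:3,:3]@np.array([(u-c['cx'])/c['fx'],(v-c['cy'])/c['fy'],1]);o=E[:3,3]
    return o+d*(z-o[2])/d[2]
def proj(c,p):
    E=c['extrinsics'];q=E[:3,:3].T@(np.array(p)-E[:3,3]);return c['fx']*q[0]/q[2]+c['cx'],c['fy']*q[1]/q[2]+c['cy']
E
python3 - <<'E'
from h import *
for n in('top','scene'):
    c=grab(n,n+'0.png');print(n,c['fx'],c['cx'],c['cy'],c['extrinsics'].round(3))
print(r.read_state())
E
```

```text
top 493.5164204282894 323.6271688705206 239.00401401119382 [[-0.006 -0.998  0.058  0.543]
 [-1.     0.005 -0.01   0.076]
 [ 0.01  -0.059 -0.998  1.063]
 [ 0.     0.     0.     1.   ]]
scene 476.4423836144006 314.5217419137761 230.86475120552964 [[-0.309  0.584 -0.751  1.275]
 [ 0.951  0.188 -0.246  0.302]
 [-0.003 -0.79  -0.613  0.584]
 [ 0.     0.     0.     1.   ]]
{'time': 0.1, 'joint_positions': array([ 1.09337132,  0.33278181, -0.06469496,  1.46080322,  0.02165189,
        1.34989151, -0.08844866]), 'joint_vel': array([-4.43746924e-04, -1.23891928e-03, -5.67222851e-05, -1.77266988e-03,
        6.88524561e-04, -1.52080001e-03,  8.92024298e-04]), 'joint_torque': array([ 1.26463819e-03, -6.24541926e+01,  2.43590889e-02, -3.90720212e+01,
       -6.14323304e-02,  3.65529978e-02,  3.54165627e-05]), 'ee_pos': array([ 0.27441283, -0.56119741,  0.2328761 ]), 'eef_rot': array([-0.68876463, -0.15984779,  0.68902485, -0.15904947]), 'ft_force': array([0.31696054, 1.04460913, 0.89138705]), 'torque': array([-0.03665572, -0.00622663, -0.00695688]), 'width': 0.08703410019132757}
```

View pics/top0.png

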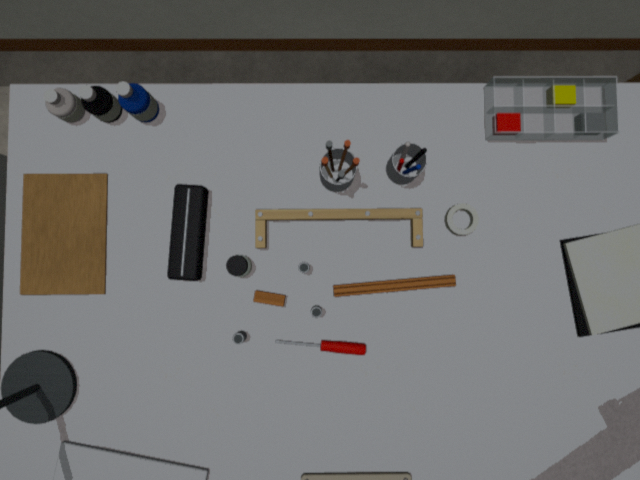

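View pics/scene0.png

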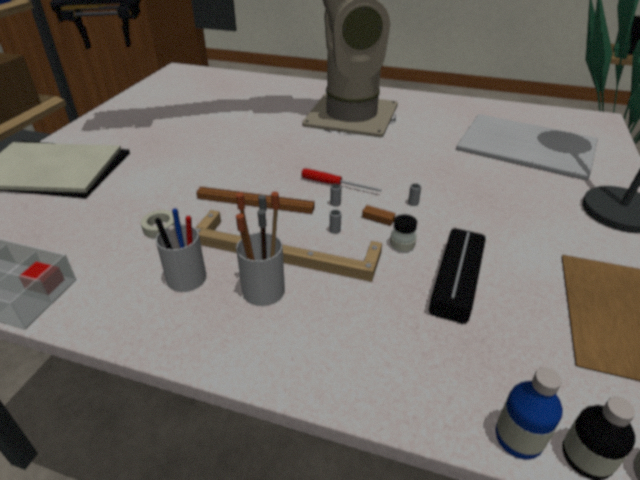

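The top view shows the jig at (255–423, 207–248), with its mouth facing the robot, and the moulding at (333–456, 275–297). There are three post look-alikes, at (304,268), (317,312) and (240,337). The moulding's own look-alike is the offcut at (270,298). Next I measure these and check a close crop.

```bash
python3 - <<'E'
from h import *
c=load('top0.png');im=c['color']
crop=im[190:370,210:480];cv2.imwrite('pics/crop0.png',cv2.resize(crop,(795,530),interpolation=cv2.INTER_CUBIC)[:,:,::-1])
hsv=cv2.cvtColor(im,cv2.COLOR_RGB2HSV)
for u,v in((394,286),(270,298),(340,214),(260,238),(304,268),(317,312)):print(u,v,im[v,u],hsv[v,u])
m=((hsv[:,:,1]>70)&(hsv[:,:,0]<30)).astype(np.uint8)
m[:190]=0;m[370:]=0;m[:,:210]=0;m[:,480:]=0
n,l,s,ce=cv2.connectedComponentsWithStats(m)
for i in range(1,n):
    if s[i,4]>40:
        cn=cv2.findContours((l==i).astype(np.uint8),0,2)[0][0];b=cv2.boxPoints(cv2.minAreaRect(cn))
        print(s[i],[ (ray(c,*p,.02)*1000).round().tolist() for p in b], ce[i])
for u,v in((304,268),(317,312),(240,337)):
    p=ray(c,u,v,.045);print(p,np.hypot(*p[:2]))
E
```

```text
394 286 [119  79  41] [ 15 167 119]
270 298 [109  73  37] [ 15 168 109]
340 214 [130 112  81] [ 19  96 130]
260 238 [131 136 139] [101  15 139]
304 268 [56 59 62] [105  25  62]
317 312 [54 58 58] [90 18 58]
[ 256  209  167   39 2115] [[668.0, 209.0, 20.0], [669.0, -144.0, 20.0], [588.0, -143.0, 20.0], [588.0, 208.0, 20.0]] [339.22647754 218.62647754]
[ 333  275  123   22 1416] [[507.0, 47.0, 20.0], [529.0, -211.0, 20.0], [504.0, -213.0, 20.0], [483.0, 45.0, 20.0]] [394.15960452 285.1490113 ]
[254 290  32  17 355] [[474.0, 215.0, 20.0], [498.0, 210.0, 20.0], [487.0, 147.0, 20.0], [463.0, 151.0, 20.0]] [269.13521127 297.98028169]
[320 340  46  15 470] [[370.0, 75.0, 20.0], [395.0, 72.0, 20.0], [385.0, -22.0, 20.0], [360.0, -19.0, 20.0]] [343.45744681 347.14893617]
[0.54303801 0.10645035 0.045     ] 0.5533732501860845
[0.45290698 0.08012632 0.045     ] 0.4599401664194466
[0.40329099 0.23739693 0.045     ] 0.46797534387788037
```

View pics/crop0.png

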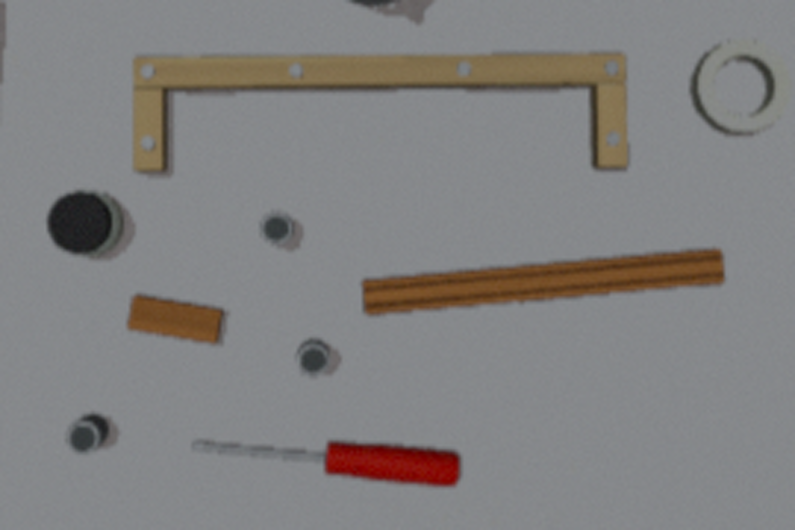

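```bash
cat >> h.py <<'E'
from scipy.spatial.transform import Rotation as Ro
def tool():
    s=r.read_state();M=Ro.from_quat(s['eef_rot']).as_matrix();print('t',round(s['time'],2),'tcp',s['ee_pos'].round(4),'x',M[:,0].round(3),'yaxis ang',np.degrees(np.arctan2(M[1,1],M[0,1])).round(1),'F',s['ft_force'].round(1),'w',s['width'].round(3))
def mould(c):
    hsv=cv2.cvtColor(c['color'],cv2.COLOR_RGB2HSV)
    m=((hsv[:,:,1]>130)&(hsv[:,:,0]>9)&(hsv[:,:,0]<22)&(hsv[:,:,2]>50)).astype(np.uint8)
    m=cv2.morphologyEx(m,cv2.MORPH_CLOSE,np.ones((3,3)))
    out=[]
    for cn in cv2.findContours(m,0,2)[0]:
        if cv2.contourArea(cn)<250: continue
        P=np.array([ray(c,*p,.02)[:2] for p in cn[:,0]],np.float32)*1000
        (cx,cy),(w,h),_=cv2.minAreaRect(P);b=cv2.boxPoints(cv2.minAreaRect(P))
        e=[b[1]-b[0],b[2]-b[1]];d=max(e,key=np.linalg.norm);d=d/np.linalg.norm(d);d*=np.sign(d[1])
        if max(w,h)<1.2e3: out.append((round(cx),round(cy),round(w),round(h),'yaw',round(float(np.degrees(np.arctan2(-d[0],d[1]))),1),'L',(np.array([cx,cy])+d*130).round(),'R',(np.array([cx,cy])-d*130).round()))
    return out
E
python3 - <<'E'
from h import *
tool()
c=load('top0.png');im=c['color']
for o in mould(c):print(o)
f=lambda x,y:(ray(c,210+x/2.944-.33,190+y/2.944-.33,.028)*1000).round(1)[:2]
for n,p in dict(TL=(134,55),TR=(627,53),BR=(628,168),BL=(134,172),BLi=(167,172),BRi=(596,168),fl=(167,88),fr=(591,86)).items():print(n,f(*p))
# scene-view check of posts
s=load('scene0.png')
for p in((.543,.106,.045),(.453,.08,.045),(.403,.237,.045),(.506,-.083,.02)):print(np.round(proj(s,p)))
print(ray(c,461,220,.024))
E
```

```text
Traceback (most recent call last):
  File "h.py", line 13, in tool
    s=r.read_state();M=Ro.from_quat(s['eef_rot']).as_matrix();print('t',round(s['time'],2),'tcp',s['ee_pos'].round(4),'x',M[:,0].round(3),'yaxis ang',np.degrees(np.arctan2(M[1,1],M[0,1])).round(1),'F',s['ft_force'].round(1),'w',s['width'].round(3))
                                                                                                                                                                                                                                    ^^^^^^^^^^^^^^^^
AttributeError: 'float' object has no attribute 'round'
```

```bash
sed -i "s/s\['width'\].round(3)/round(s['width'],3)/" h.py
python3 - <<'E'
from h import *
tool()
c=load('top0.png');im=c['color']
for o in mould(c):print(o)
f=lambda x,y:(ray(c,210+x/2.944-.33,190+y/2.944-.33,.028)*1000).round(1)[:2]
for n,p in dict(TL=(134,55),TR=(627,53),BR=(628,168),BL=(134,172),BLi=(167,172),BRi=(596,168),fl=(167,88),fr=(591,86)).items():print(n,f(*p))
s=load('scene0.png')
for p in((.543,.106,.045),(.453,.08,.045),(.403,.237,.045),(.506,-.083,.02)):print(np.round(proj(s,p)))
print(ray(c,461,220,.024))
E
```

```text
t 0.1 tcp [ 0.2744 -0.5612  0.2329] x [-0.001  0.001 -1.   ] yaxis ang -63.9 F [0.3 1.  0.9] w 0.087
(481, 181, 62, 22, 'yaw', -9.8, 'L', array([503., 309.]), 'R', array([459.,  52.]))
(506, -83, 22, 256, 'yaw', 4.7, 'L', array([495.,  47.]), 'R', array([ 517., -212.]))
(619, 613, 174, 249, 'yaw', 89.9, 'L', array([489., 613.]), 'R', array([749., 613.]))
TL [669.  209.3]
TR [ 668.9 -144.1]
BR [ 586.3 -143.4]
BL [585.3 209.1]
BLi [585.1 185.6]
BRi [ 586.4 -120.5]
fl [645.2 185.7]
fr [ 645.2 -117.8]
[336. 211.]
[336. 186.]
[414. 186.]
[255. 196.]
[ 0.64273391 -0.22593202  0.024     ]
```

Post candidates by distance from the base: (304,268) at 0.553 m, (317,312) at 0.460 m and (240,337) at 0.468 m. I take the first, at world (543,106) mm, 43 mm outside the mouth, which fits the description.

- **Jig:** origin at about (586, 33) mm, yaw about 0, bay y from -122 to 188, fence at x = 646.
- **Moulding:** centre (506,-83), yaw +4.7°.

The plan:
1. Pull the right end towards the robot, from its far side, to about -30°.
2. Push along its axis.
3. Swing the right end in.

Emit:
drive_tool:
  moves: "0.0285 0.0366 -0.011 3.4 1;0.0285 0.0366 -0.011 3.4 1;0.0285 0.0366 -0.011 3.4 1;0.0285 0.0366 -0.011 3.4 1;0.0285 0.0366 -0.011 3.4 1;0.0285 0.0366 -0.011 3.4 1;0.0285 0.0366 -0.011 3.4 1;0.0285 0.0366 -0.011 3.4 1;0.0285 0.0366 -0.011 3.4 1;0.0285 0.0366 -0.011 3.4 1;0 0 0 0 1;0 0 0 0 1"
  newtons: 20

```text
time: 1.6
ee_pos: [0.5591, -0.1961, 0.1233]
eef_rot: [-0.612, -0.354, 0.613, -0.354]
ft_force: [-1.0, -0.5, 0.1]
width: 0.0005
```

```bash
python3 - <<'E'
from h import *
tool();c=grab('top','top1.png')
for o in mould(c):print(o)
E
```

```text
t 1.6 tcp [ 0.5591 -0.1961  0.1233] x [-0.001 -0.    -1.   ] yaxis ang -30.0 F [-1.  -0.5  0.1] w 0.001
(481, 181, 62, 22, 'yaw', -9.8, 'L', array([503., 309.]), 'R', array([458.,  52.]))
(505, -67, 22, 224, 'yaw', 4.7, 'L', array([494.,  63.]), 'R', array([ 515., -196.]))
(619, 613, 249, 174, 'yaw', -89.9, 'L', array([749., 613.]), 'R', array([489., 613.]))
```

View pics/top1.png

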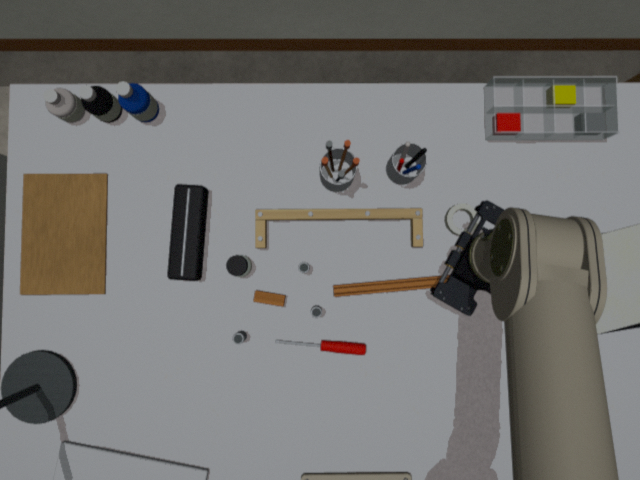

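The hand is at about (460,260), above the moulding's right end, and nothing has been disturbed. Next I lower it behind the far side and pull the right end towards the robot.

Emit:
drive_tool:
  moves: "0 0 -0.035 0 1;0 0 -0.035 0 1;0 0 -0.025 0 1;0 0 -0.01 0 1;0 0 0 0 1;-0.01 0 0 0 1;-0.01 0 0 0 1;-0.01 0 0 0 1;-0.01 0 0 0 1;-0.01 0 0 0 1;-0.01 0 0 0 1;-0.01 0 0 0 1;-0.01 0 0 0 1;-0.01 0 0 0 1;0 0 0 0 1"

```text
time: 3.52
ee_pos: [0.4687, -0.1957, 0.0185]
eef_rot: [-0.612, -0.354, 0.612, -0.354]
ft_force: [0.3, -0.0, -0.5]
width: 0.0005
```

```bash
python3 - <<'E'
from h import *
tool();c=grab('top','top2.png');grab('scene','scene2.png')
for o in mould(c):print(o)
E
```

```text
t 3.52 tcp [ 0.4687 -0.1957  0.0185] x [-0.001 -0.    -1.   ] yaxis ang -30.0 F [ 0.3 -0.  -0.5] w 0.001
(481, 181, 62, 22, 'yaw', -9.8, 'L', array([503., 309.]), 'R', array([459.,  53.]))
(485, -63, 216, 21, 'yaw', -17.6, 'L', array([524.,  61.]), 'R', array([ 445., -187.]))
(619, 613, 174, 249, 'yaw', 90.0, 'L', array([489., 613.]), 'R', array([749., 613.]))
```

View pics/top2.png

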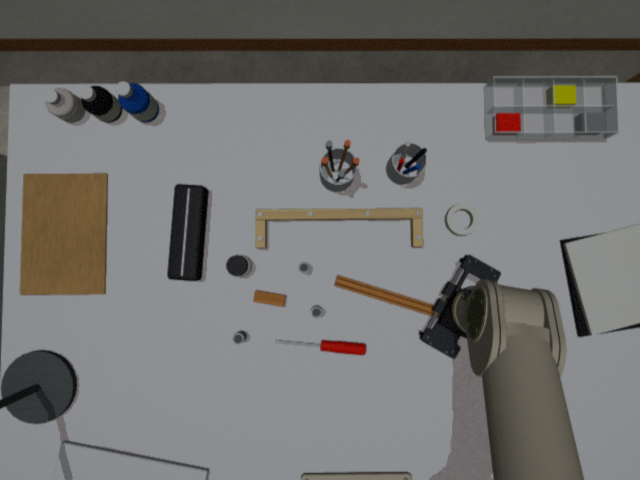

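View pics/scene2.png

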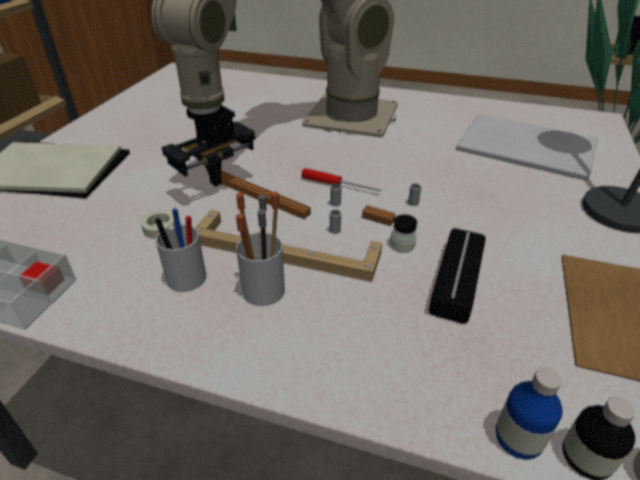

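The pull works: the moulding has turned to -17.6°, with its left end at pixel (337,281). I keep pulling until it is at about -32°.

Emit:
drive_tool:
  moves: "-0.01 0.001 0 0 1;-0.01 0.001 0 0 1;-0.01 0.001 0 0 1;-0.008 0.001 0 0 1;0 0 0 0 1"

```text
time: 4.25
ee_pos: [0.4309, -0.1916, 0.0186]
eef_rot: [-0.612, -0.354, 0.612, -0.354]
ft_force: [0.6, 0.2, -0.4]
width: 0.0005
```

```bash
cat >> h.py <<'E'
def mould2(c):
    for o in mould(c):
        if max(o[2:4])>90 and o[1]<300:
            a=np.radians(-o[5]);d=np.array([np.sin(a),np.cos(a)]);L=np.array(o[:2])+d*(max(o[2:4])/2+2)
            R=np.array(o[:2])-d*(max(o[2:4])/2+2)
            print('vis',o[:4],'yaw',o[5],'L',L.round(),'C(from L)',(L-130*d).round(),'R(from L)',(L-260*d).round(),'Rvis',R.round())
        elif o[1]<300: print('offcut',o[:6])
E
python3 - <<'E'
from h import *
tool();c=grab('top','top3.png');mould2(c)
E
```

```text
t 4.25 tcp [ 0.4309 -0.1916  0.0186] x [-0. -0. -1.] yaxis ang -30.0 F [ 0.6  0.2 -0.4] w 0.001
offcut (481, 181, 62, 22, 'yaw', -9.8)
vis (473, -67, 221, 21) yaw -29.0 L [528.  31.] C(from L) [465. -82.] R(from L) [ 401. -196.] Rvis [ 418. -165.]
```

Emit:
drive_tool:
  moves: "0.005 -0.003 0 0 1;0 0 0.03 0 1;0 0 0.03 0 1;0.005 0.046 0 0 1;0.006 0.046 0 0 1;0.006 0.046 0 0 1;0.006 0.046 0 0 1;0 0 -0.025 0 1;0 0 -0.025 0 1;0 0 -0.01 0 1;0.0088 -0.0048 0 0 1;0.0079 -0.0044 0 0 1;0.0044 -0.0024 0 0 1;0 0 0 0 1"

```text
time: 6.05
ee_pos: [0.4813, -0.0224, 0.019]
eef_rot: [0.613, 0.354, -0.612, 0.354]
ft_force: [-0.2, -0.8, -0.4]
width: 0.001
```

```bash
python3 - <<'E'
from h import *
tool();c=grab('top','top4.png');mould2(c)
E
```

```text
t 6.05 tcp [ 0.4813 -0.0224  0.019 ] x [ 0.001 -0.    -1.   ] yaxis ang -30.0 F [-0.2 -0.8 -0.4] w 0.001
offcut (481, 181, 62, 22, 'yaw', -9.8)
```

View pics/top4.png

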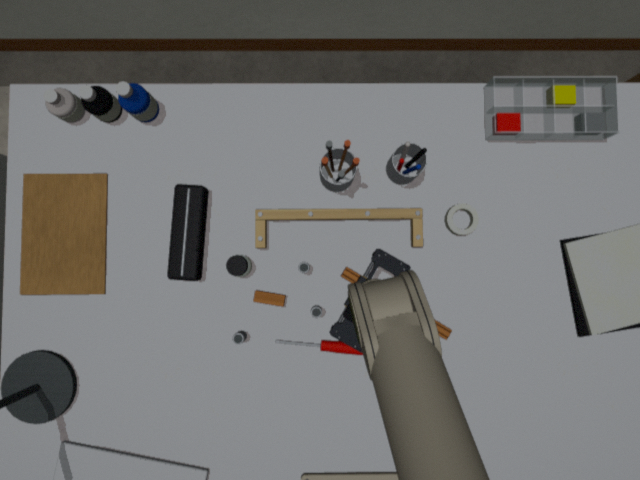

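Emit:
drive_tool:
  moves: "-0.006 0.003 0 0 1;0 0 0.03 0 1;0 0 0.03 0 1;-0.019 -0.041 0 0 1;-0.019 -0.041 0 0 1;-0.019 -0.041 0 0 1;-0.019 -0.041 0 0 1;-0.019 -0.041 0 0 1;0 0 0 0 1"

```text
time: 7.22
ee_pos: [0.3777, -0.2264, 0.0785]
eef_rot: [-0.613, -0.352, 0.613, -0.352]
ft_force: [0.3, -0.3, -0.5]
width: 0.0004
```

```bash
python3 - <<'E'
from h import *
tool();c=grab('top','top5.png');mould2(c)
E
```

```text
t 7.22 tcp [ 0.3777 -0.2264  0.0785] x [-0.001 -0.001 -1.   ] yaxis ang -30.2 F [ 0.3 -0.3 -0.5] w 0.0
offcut (481, 181, 62, 22, 'yaw', -9.8)
vis (469, -86, 256, 22) yaw -31.4 L [537.  25.] C(from L) [469. -86.] R(from L) [ 401. -197.] Rvis [ 401. -197.]
```

View pics/top5.png

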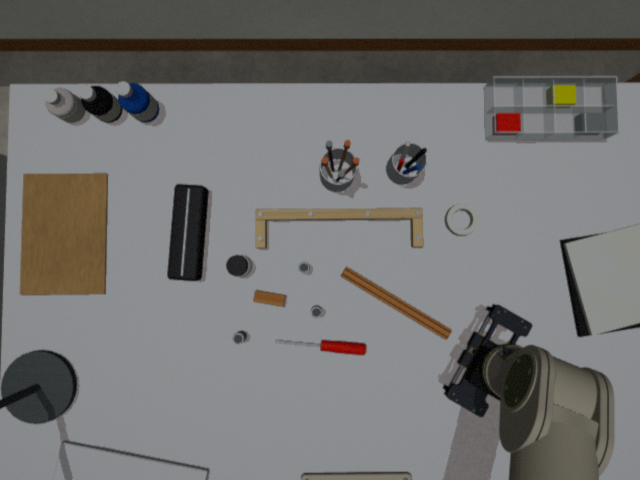

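The moulding is unoccluded: centre (469,-86) mm, yaw -31.4°. Its axis passes the post with about 12 mm clearance. Now I push on the right end face along the axis.

Emit:
drive_tool:
  moves: "0.01 0.008 -0.02 -1.2 1;0 0 -0.025 0 1;0 0 -0.015 0 1;0 0 0 0 1;0.0052 0.0085 0 0 1;0.0052 0.0085 0 0 1;0.0052 0.0085 0 0 1;0.0052 0.0085 0 0 1;0.0052 0.0085 0 0 1;0.0052 0.0085 0 0 1;0.0052 0.0085 0 0 1;0 0 0 0 1"

```text
time: 8.78
ee_pos: [0.4265, -0.1556, 0.0185]
eef_rot: [0.616, 0.348, -0.615, 0.348]
ft_force: [-0.6, 0.3, 0.5]
width: 0.0003
```

```bash
python3 - <<'E'
from h import *
tool();c=grab('top','top6.png');mould2(c)
E
```

```text
t 8.78 tcp [ 0.4265 -0.1556  0.0185] x [ 0.  0. -1.] yaxis ang -31.1 F [-0.6  0.3  0.5] w 0.0
offcut (481, 181, 62, 22, 'yaw', -9.8)
vis (501, -31, 253, 21) yaw -31.1 L [567.  79.] C(from L) [500. -32.] R(from L) [ 433. -144.] Rvis [ 435. -141.]
```

Emit:
drive_tool:
  moves: "0.0052 0.0085 0 0 1;0.0052 0.0085 0 0 1;0.0052 0.0085 0 0 1;0.0052 0.0085 0 0 1;0.0052 0.0085 0 0 1;0 0 0 0 1"

```text
time: 9.57
ee_pos: [0.4526, -0.1131, 0.0186]
eef_rot: [0.616, 0.348, -0.615, 0.348]
ft_force: [-0.3, 1.0, 0.3]
width: 0.0005
```

```bash
python3 - <<'E'
from h import *
tool();c=grab('top','top7.png');mould2(c)
E
```

```text
t 9.57 tcp [ 0.4526 -0.1131  0.0186] x [ 0.  0. -1.] yaxis ang -31.1 F [-0.3  1.   0.3] w 0.001
offcut (481, 181, 62, 22, 'yaw', -9.8)
vis (528, 13, 249, 22) yaw -31.1 L [593. 121.] C(from L) [526.  10.] R(from L) [ 459. -101.] Rvis [463. -95.]
```

View pics/top7.png

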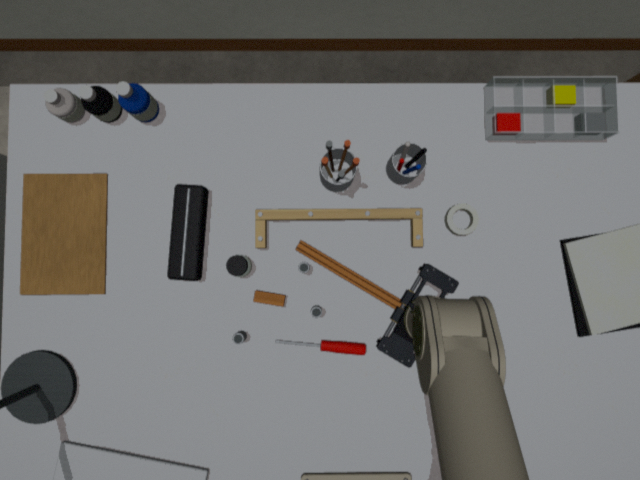

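The left end is now past the post and into the mouth, at pixel (300,245), with clear space to the post at (304,268). I push on about 45 mm.

Emit:
drive_tool:
  moves: "0.0052 0.0085 0 0 1;0.0052 0.0085 0 0 1;0.0052 0.0085 0 0 1;0.0052 0.0085 0 0 1;0.0026 0.0043 0 0 1;0 0 0 0 1;-0.006 -0.01 0 0 1"

```text
time: 10.5
ee_pos: [0.4695, -0.0857, 0.0186]
eef_rot: [0.616, 0.348, -0.616, 0.348]
ft_force: [0.1, 1.0, -1.3]
width: 0.0002
```

```bash
python3 - <<'E'
from h import *
tool();c=grab('top','top8.png');mould2(c)
E
```

```text
t 10.5 tcp [ 0.4695 -0.0857  0.0186] x [ 0.  0. -1.] yaxis ang -31.1 F [ 0.1  1.  -1.3] w 0.0
offcut (481, 181, 62, 22, 'yaw', -9.8)
vis (549, 47, 257, 22) yaw -31.2 L [617. 159.] C(from L) [549.  47.] R(from L) [482. -64.] Rvis [481. -65.]
```

View pics/top8.png

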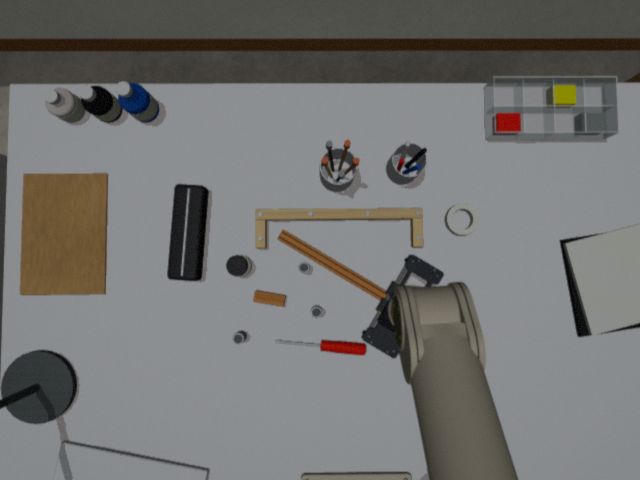

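The moulding's left end is at pixel (281,235), inside the bay and behind the post. Next I swing the right end round from the robot side.

Emit:
drive_tool:
  moves: "0 0 0.04 0 1;-0.005 0.029 0 0 1;-0.004 0.029 0 0 1;0 0 -0.025 0 1;0 0 -0.015 0 1;0.008 -0.005 0 0 1;0.0085 -0.006 0 3.6 1;0.0085 -0.0065 0 3.6 1;0.01 -0.006 0 4 1;0.01 -0.0055 0 4 1;0.011 -0.0045 0 4 1;0.011 -0.0045 0 4 1;0 0 0 0 1"

```text
time: 12.18
ee_pos: [0.5286, -0.067, 0.0191]
eef_rot: [0.534, 0.463, -0.534, 0.464]
ft_force: [-0.8, -0.2, -0.5]
width: 0.0004
```

```bash
python3 - <<'E'
from h import *
tool();c=grab('top','top9.png');mould2(c);grab('scene','scene9.png')
E
```

```text
t 12.18 tcp [ 0.5286 -0.067   0.0191] x [ 0.001  0.    -1.   ] yaxis ang -8.1 F [-0.8 -0.2 -0.5] w 0.0
offcut (481, 181, 62, 22, 'yaw', -9.8)
vis (575, 62, 207, 22) yaw -10.1 L [594. 166.] C(from L) [571.  38.] R(from L) [548. -90.] Rvis [556. -42.]
```

View pics/top9.png

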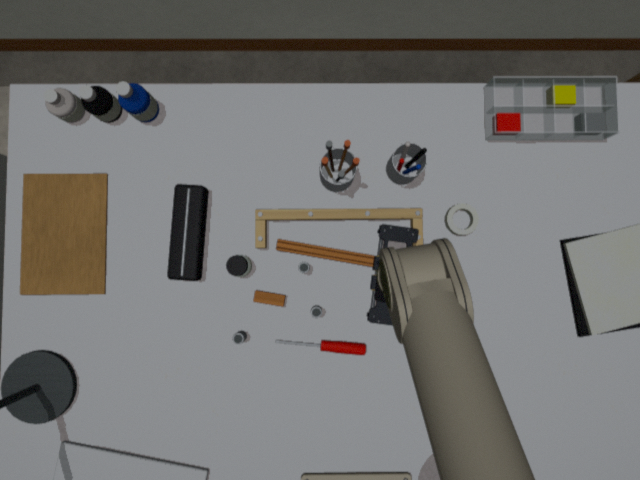

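View pics/scene9.png

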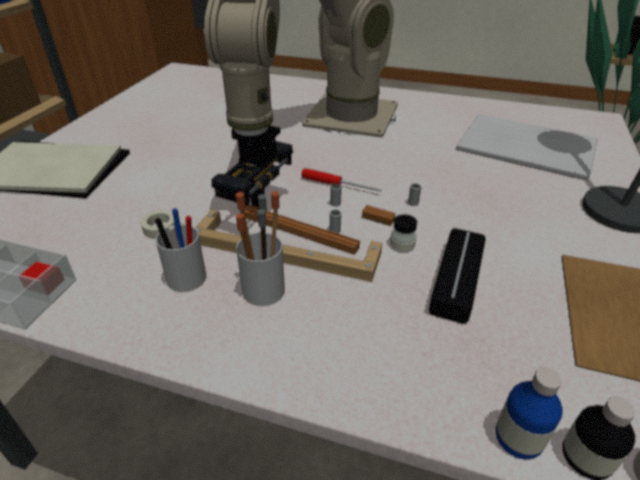

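At yaw -10.1° the moulding is nearly in the mouth. For the final push I turn the jaws parallel to the fence, so the gripper's body stays clear of the tins, and open them so both fingertips square the bar. First I check the joint limits.

```bash
python3 - <<'E'
from h import *
print(r.read_state()['joint_positions'].round(2))
c=load('top9.png');print(ray(c,339,172,.1),ray(c,408,165,.095))
E
```

```text
[ 0.49  0.41 -0.53  1.9   0.26  0.9  -0.3 ]
[0.73155845 0.03520552 0.1       ] [ 0.7460606  -0.10218022  0.095     ]
```

Emit:
drive_tool:
  moves: "-0.02 0 0 0 1;-0.01 0 0.04 0 1;0 0.0102 0 -10.2 0;0 0.0102 0 -10.2 0;0 0.0102 0 -10.2 0;0 0.0102 0 -10.2 0;0 0.0102 0 -10.2 0;0 0.0102 0 -10.2 0;0 0.0102 0 -10.2 0;0 0.0106 0 -10.2 0;0 0 -0.025 0 0;0 0 -0.015 0 0;0.01 0 0 0 0;0 0 0 0 0"

```text
time: 14.02
ee_pos: [0.5088, 0.0162, 0.0193]
eef_rot: [0.708, 0.003, -0.707, 0.003]
ft_force: [1.1, 0.1, -0.4]
width: 0.0871
```

```bash
python3 - <<'E'
from h import *
tool();c=grab('top','top10.png');mould2(c);grab('scene','scene10.png')
E
```

```text
t 14.03 tcp [0.5088 0.0162 0.0193] x [ 0.001  0.    -1.   ] yaxis ang -89.6 F [ 1.1  0.1 -0.4] w 0.087
offcut (481, 181, 62, 22, 'yaw', -9.8)
vis (576, 68, 196, 22) yaw -10.2 L [594. 166.] C(from L) [571.  38.] R(from L) [548. -89.] Rvis [558. -30.]
```

View pics/scene10.png

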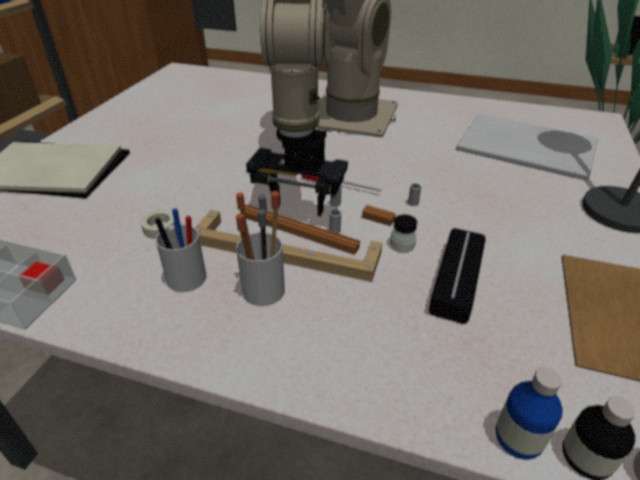

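View pics/top10.png

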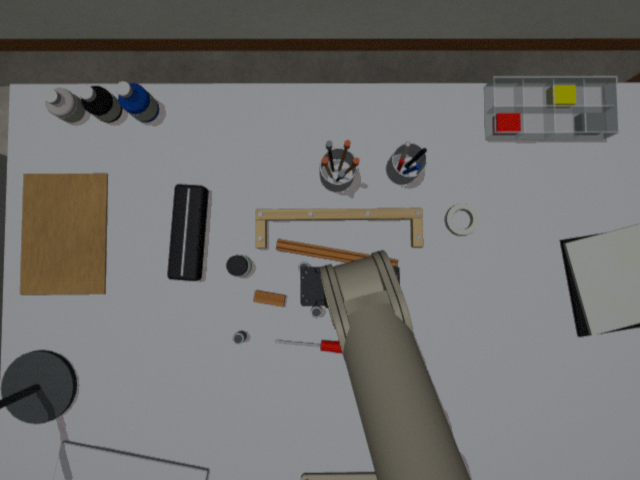

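Both fingertips are on the robot side, with the left one to the right of the post. Now I push forward.

Emit:
drive_tool:
  moves: "0.01 0 0 0 0;0.01 0 0 0 0;0.01 0 0 0 0;0.008 0 0 0 0;0.008 0 0 0 0;0.008 0 0 0 0;0.008 0 0 0 0;0.008 0 0 0 0;0 0 0 0 0"

```text
time: 15.25
ee_pos: [0.5781, 0.0163, 0.0186]
eef_rot: [0.707, 0.003, -0.707, 0.003]
ft_force: [-0.7, 0.0, 0.1]
width: 0.0872
```

```bash
python3 - <<'E'
from h import *
tool();c=grab('top','top11.png');mould2(c)
E
```

```text
t 15.25 tcp [0.5781 0.0163 0.0186] x [ 0.001  0.    -1.   ] yaxis ang -89.5 F [-0.7  0.   0.1] w 0.087
offcut (481, 181, 62, 22, 'yaw', -9.8)
```

View pics/top11.png

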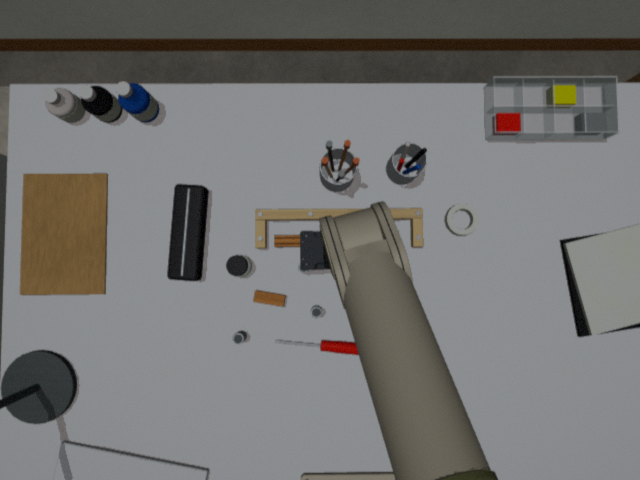

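Emit:
drive_tool:
  moves: "0.008 0 0 0 0;0.008 0 0 0 0;0.008 0 0 0 0;0.005 0 0 0 0;0.003 0 0 0 0;0.002 0 0 0 0;0 0 0 0 0"

```text
time: 16.18
ee_pos: [0.6104, 0.0163, 0.0184]
eef_rot: [-0.706, -0.003, 0.708, -0.003]
ft_force: [-5.1, 0.3, 4.0]
width: 0.0868
```

```bash
python3 - <<'E'
from h import *
tool();grab('scene','scene12.png')
E
```

```text
t 16.18 tcp [0.6104 0.0163 0.0184] x [-0.002 -0.    -1.   ] yaxis ang -89.6 F [-5.1  0.3  4. ] w 0.087
```

View pics/scene12.png

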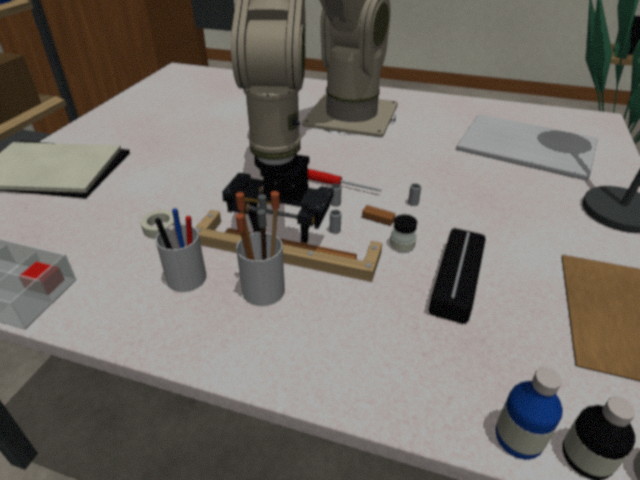

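Resistance has risen to 5 N at the expected x, so the bar is at the fence. I press slightly more, then retreat clear and look.

Emit:
drive_tool:
  moves: "0.002 0 0 0 0;0 0 0 0 0;0 0 0 0 0"

```text
time: 16.6
ee_pos: [0.6106, 0.0163, 0.0182]
eef_rot: [-0.705, -0.002, 0.709, -0.003]
ft_force: [-13.3, 0.4, 10.5]
width: 0.0872
```

Emit:
drive_tool:
  moves: "-0.008 0 0 0 0;-0.01 0 0 0 0;0 0 0.04 0 0;0 0 0.05 0 0;0 0 0.05 0 0;-0.03 -0.04 0.02 0 0;-0.03 -0.05 0 0 0;-0.03 -0.05 0 0 0;-0.03 -0.05 0 0 0;-0.03 -0.05 0 0 0;-0.03 -0.05 0 0 0;0 0 0 0 0;0 0 0 0 0"

```text
time: 18.23
ee_pos: [0.4157, -0.2732, 0.1786]
eef_rot: [0.707, 0.003, -0.707, 0.003]
ft_force: [0.9, 0.6, -0.9]
width: 0.0866
```

```bash
python3 - <<'E'
from h import *
tool();c=grab('top','top13.png');mould2(c)
for i,(a) in enumerate(mould(c)):print(a)
im=c['color'][190:370,210:480];cv2.imwrite('pics/crop13.png',cv2.resize(im,(795,530),interpolation=cv2.INTER_CUBIC)[:,:,::-1])
d=load('top0.png')
a=cv2.absdiff(c['color'],d['color']).max(2);a=(a>25).astype(np.uint8);n,l,s,ce=cv2.connectedComponentsWithStats(a)
print([x.tolist() for x in s[1:] if x[4]>8])
s=grab('scene','scene13.png');cv2.imwrite('pics/scrop13.png',cv2.resize(s['color'][180:300,150:430],(784,336),interpolation=cv2.INTER_CUBIC)[:,:,::-1])
E
```

```text
t 18.23 tcp [ 0.4157 -0.2732  0.1786] x [ 0.001 -0.    -1.   ] yaxis ang -89.5 F [ 0.9  0.6 -0.9] w 0.087
offcut (481, 181, 62, 22, 'yaw', -9.8)
vis (635, 42, 257, 23) yaw -0.3 L [636. 172.] C(from L) [635.  42.] R(from L) [634. -87.] Rvis [634. -88.]
(481, 181, 62, 22, 'yaw', -9.8, 'L', array([503., 309.]), 'R', array([459.,  52.]))
(635, 42, 257, 23, 'yaw', -0.3, 'L', array([635., 172.]), 'R', array([634., -88.]))
(619, 613, 174, 249, 'yaw', 90.0, 'L', array([489., 613.]), 'R', array([749., 613.]))
[[274, 219, 123, 14, 1568], [333, 274, 124, 24, 1665], [449, 316, 191, 164, 20448]]
```

View pics/crop13.png

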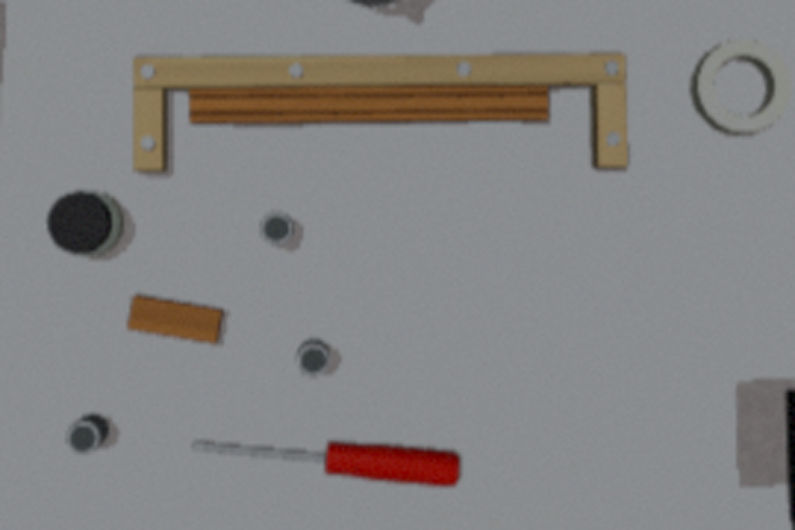

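View pics/scrop13.png

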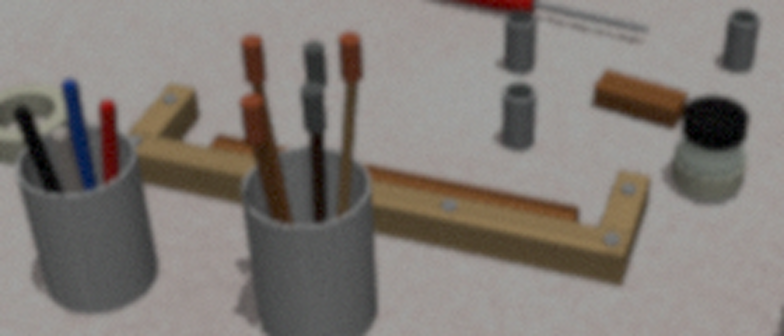

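The moulding (crop 190–549, 87–124) lies against the fence along its whole length, at yaw -0.3°. The change image shows differences only at the moulding's old and new places and at the arm.

```bash
python3 -c "
from h import *
print(ticket.close_job())"
```

```text
the job is handed in; nothing more can be done
None
```

The moulding is loaded in the bay and lies against the back fence along its full length. I handed the job in at about 18.3 s of the 54 s allowed.

**What I did:** I pulled the right end towards the robot with closed fingertips, to about -31°, and pushed the bar along its axis so the left end went in behind the farthest post. I then swung the right end round and squared the bar home with both open fingertips. I never gripped or lifted it.

**Last checks:**
- **Position:** the moulding's centre is at (635, 42) mm, yaw -0.3°. Its ends are about 14 mm from the left block and 33 mm from the right block.
- **Seated:** the push stopped at the expected fence position. Pressing on took the force from 5 N to 13 N with no further movement.
- **Bystanders:** comparing the top view before and after shows changes only at the moulding and the arm, so nothing else moved.
- **Hand:** it is clear of everything, about 0.18 m up and off to the right.

No check failed. The only mismatch is that the top view puts the bar's centre at x = 635 mm, where about 633.5 mm was expected, which is within the 2 mm calibration.

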